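# Set out the staining tray

## Task

Set out the steel staining tray, one thing centred on each black pad, back meaning away from the robot: stand the tall amber bottle on the back pad on the side where the wooden slide rack stands and the flask on the other back pad, both before anything short comes onto the tray; then stand the dropper bottle in front of the amber bottle and the jar in front of the flask. Last of all, lay the metal dish centred on the jar's lid, and leave everything upright and the white beaker where it is.

Things in the scene. Friction and masses are not known exactly. Their poses are not given: they have to be found in the camera images.
- reagent_bottle: The tall amber bottle: amber glass, black cap, 150 mm high. Body 52 mm across up to 82 mm, shoulder narrowing to a 28 mm neck at 108 mm; cap 34 mm across from 116 to 150 mm (grip it here from above). About 250 g. Origin: centre of the underside, z up; round, its yaw does not matter.
- flask: The flask: pale clear conical flask with a brown cork stopper, 145 mm high. Base 66 mm across, tapering from 10 mm height to a 28 mm neck at 95 mm; stopper 32 mm across from 115 to 145 mm (grip neck and stopper from above). About 200 g. Origin: centre of the underside, z up; round.
- jar: The jar: short white ceramic jar 56 mm across with a fixed flat grey lid 60 mm across (from 46 to 60 mm height), 60 mm high in all. About 220 g. Origin: centre of the underside, z up; round.
- dropper_bottle: The dropper bottle: small amber glass bottle, body 34 mm across and straight up to 34 mm, then a black collar and black rubber bulb, 66 mm high in all. About 60 g. Origin: centre of the underside, z up; round. Grip it by the body.
- dish: The metal dish: flat round covered steel dish 18 mm high, 56 mm across below and 60 mm across its lid (from 8 to 18 mm height), about 50 g; the lid does not come off. Origin: centre of the underside, z up; round.
- tray: Staining tray: flat steel slab fixed to the bench, 220 (its x) x 260 (its y) x 8 mm, no rim; things stand on its top, 8 mm up. Four flush round black pads, 72 mm across, centred at x = +-50, y = +-60 mm in its frame. Origin: centre of underside. +x points away from the robot (back pads: x = +50), +y to the robot's left; turned at most 0.2 rad.
- slide_rack: Slide rack: slotted wooden block 100 x 60 x 41 mm with upright glass slides up to 59 mm high, fixed to the bench beyond the tray's left or right back corner; the side varies (a low white timer stands on the other side). Only shows on which side the tall amber bottle belongs. Origin: centre of underside.
- beaker: White open beaker, 60 mm across and 55 mm high, loose, standing among the things: to be left alone. Origin: centre of its underside.
Things that resemble listed ones, but are neither listed nor needed, are in the scene too. Leave any red look-alike of the jar alone. Several things have the shape of the dish; the one meant has the colours described above.

How it is judged (in metres and radians):
On the way, in this order (a step that is already met when the one before it is completed fails the run):
1. amber bottle on the back pad on the slide rack's side and flask on the other back pad, with jar, dropper bottle and dish not yet on the tray (((y of slide_rack in the frame of tray above 0 m and (x of reagent_bottle in the frame of tray between 0.035 and 0.065 m and y of reagent_bottle in the frame of tray between 0.045 and 0.075 m and z of reagent_bottle in the frame of tray between 0.004 and 0.012 m and angle between reagent_bottle's own z axis and vertical below 0.1 rad) and (x of flask in the frame of tray between 0.035 and 0.065 m and y of flask in the frame of tray between -0.075 and -0.045 m and z of flask in the frame of tray between 0.004 and 0.012 m and angle between flask's own z axis and vertical below 0.1 rad)) or (y of slide_rack in the frame of tray below 0 m and (x of reagent_bottle in the frame of tray between 0.035 and 0.065 m and y of reagent_bottle in the frame of tray between -0.075 and -0.045 m and z of reagent_bottle in the frame of tray between 0.004 and 0.012 m and angle between reagent_bottle's own z axis and vertical below 0.1 rad) and (x of flask in the frame of tray between 0.035 and 0.065 m and y of flask in the frame of tray between 0.045 and 0.075 m and z of flask in the frame of tray between 0.004 and 0.012 m and angle between flask's own z axis and vertical below 0.1 rad))) and horizontal distance between each of jar, dropper_bottle, dish and tray above 0.15 m), for 0.2 s.
2. dropper bottle in front of the amber bottle, jar in front of the flask (((y of slide_rack in the frame of tray above 0 m and (x of reagent_bottle in the frame of tray between 0.035 and 0.065 m and y of reagent_bottle in the frame of tray between 0.045 and 0.075 m and z of reagent_bottle in the frame of tray between 0.004 and 0.012 m and angle between reagent_bottle's own z axis and vertical below 0.1 rad) and (x of flask in the frame of tray between 0.035 and 0.065 m and y of flask in the frame of tray between -0.075 and -0.045 m and z of flask in the frame of tray between 0.004 and 0.012 m and angle between flask's own z axis and vertical below 0.1 rad) and (x of dropper_bottle in the frame of tray between -0.065 and -0.035 m and y of dropper_bottle in the frame of tray between 0.045 and 0.075 m and z of dropper_bottle in the frame of tray between 0.004 and 0.012 m and angle between dropper_bottle's own z axis and vertical below 0.1 rad) and (x of jar in the frame of tray between -0.065 and -0.035 m and y of jar in the frame of tray between -0.075 and -0.045 m and z of jar in the frame of tray between 0.004 and 0.012 m and angle between jar's own z axis and vertical below 0.1 rad)) or (y of slide_rack in the frame of tray below 0 m and (x of reagent_bottle in the frame of tray between 0.035 and 0.065 m and y of reagent_bottle in the frame of tray between -0.075 and -0.045 m and z of reagent_bottle in the frame of tray between 0.004 and 0.012 m and angle between reagent_bottle's own z axis and vertical below 0.1 rad) and (x of flask in the frame of tray between 0.035 and 0.065 m and y of flask in the frame of tray between 0.045 and 0.075 m and z of flask in the frame of tray between 0.004 and 0.012 m and angle between flask's own z axis and vertical below 0.1 rad) and (x of dropper_bottle in the frame of tray between -0.065 and -0.035 m and y of dropper_bottle in the frame of tray between -0.075 and -0.045 m and z of dropper_bottle in the frame of tray between 0.004 and 0.012 m and angle between dropper_bottle's own z axis and vertical below 0.1 rad) and (x of jar in the frame of tray between -0.065 and -0.035 m and y of jar in the frame of tray between 0.045 and 0.075 m and z of jar in the frame of tray between 0.004 and 0.012 m and angle between jar's own z axis and vertical below 0.1 rad)))), for 0.2 s.
3. dish laid on the jar's lid (horizontal distance between dish and jar below 0.012 m and z of dish in the frame of jar between 0.056 and 0.064 m and angle between dish's own z axis and vertical below 0.1 rad), for 0.2 s.
At the end, for the whole second after the job is handed in: Amber bottle and dropper bottle on the back and front pads on the slide rack's side, flask and jar on the other two, each within 15 mm of pad centre in tray x and y; dish on the jar's lid within 12 mm; heights within 4 mm, upright within 0.1 rad, at rest (0.02 m/s) (all of step 3 and ((y of slide_rack in the frame of tray above 0 m and (x of reagent_bottle in the frame of tray between 0.035 and 0.065 m and y of reagent_bottle in the frame of tray between 0.045 and 0.075 m and z of reagent_bottle in the frame of tray between 0.004 and 0.012 m and angle between reagent_bottle's own z axis and vertical below 0.1 rad) and (x of flask in the frame of tray between 0.035 and 0.065 m and y of flask in the frame of tray between -0.075 and -0.045 m and z of flask in the frame of tray between 0.004 and 0.012 m and angle between flask's own z axis and vertical below 0.1 rad) and (x of dropper_bottle in the frame of tray between -0.065 and -0.035 m and y of dropper_bottle in the frame of tray between 0.045 and 0.075 m and z of dropper_bottle in the frame of tray between 0.004 and 0.012 m and angle between dropper_bottle's own z axis and vertical below 0.1 rad) and (x of jar in the frame of tray between -0.065 and -0.035 m and y of jar in the frame of tray between -0.075 and -0.045 m and z of jar in the frame of tray between 0.004 and 0.012 m and angle between jar's own z axis and vertical below 0.1 rad)) or (y of slide_rack in the frame of tray below 0 m and (x of reagent_bottle in the frame of tray between 0.035 and 0.065 m and y of reagent_bottle in the frame of tray between -0.075 and -0.045 m and z of reagent_bottle in the frame of tray between 0.004 and 0.012 m and angle between reagent_bottle's own z axis and vertical below 0.1 rad) and (x of flask in the frame of tray between 0.035 and 0.065 m and y of flask in the frame of tray between 0.045 and 0.075 m and z of flask in the frame of tray between 0.004 and 0.012 m and angle between flask's own z axis and vertical below 0.1 rad) and (x of dropper_bottle in the frame of tray between -0.065 and -0.035 m and y of dropper_bottle in the frame of tray between -0.075 and -0.045 m and z of dropper_bottle in the frame of tray between 0.004 and 0.012 m and angle between dropper_bottle's own z axis and vertical below 0.1 rad) and (x of jar in the frame of tray between -0.065 and -0.035 m and y of jar in the frame of tray between 0.045 and 0.075 m and z of jar in the frame of tray between 0.004 and 0.012 m and angle between jar's own z axis and vertical below 0.1 rad))) and linear speed of each of reagent_bottle, flask, jar, dropper_bottle, dish below 0.02 m/s); the robot touches nothing.
It fails at once if the beaker is moved by more than 20 mm (distance of beaker from where it was at the start of the episode above 0.02 m).
It also fails if it takes over 144 s, if anything falls off the work surface, if the arm or the gripper's body presses on something with over 40 N, if the wrist force passes 120 N, or if a joint passes its speed limit or range.

## Robot

A 7-joint arm with a two-finger parallel gripper is mounted at the origin on the work surface. World frame = base frame: x ahead of the robot, y to its left, z up, the work surface at z = 0. Lengths are in m, angles in degrees, forces in N, time in s.
With the tool pointing down it reaches from about 0.4 to 0.875 m from the base axis. Payload 6.5 kg.
Tool frame: the origin (TCP) lies at the very end of the fingers, on their centre line; the grasp point (between the pads) lies 19 mm behind it; z points along the fingers, y is the line along which they close (so a half turn about z gives the same grasp; the last joint's range is limited). The gripper opens to 88 mm and grips with 3 to 60 N. Pads are 18 mm wide; open, the fingers measure 123 mm over their backs; the gripper's body (75 mm by 187 mm) begins 45 mm behind the grasp point.
Start: joints at [-67.277, 30.733, -0.252, 88.115, 0.149, 61.152, -4.079], TCP at [0.29, 0.582, 0.239] pointing down, gripper open.
Joint ranges: [-154.64, 154.64], [-21.42, 123.67], [-72.66, 72.17], [13.99, 137.28], [-74.86, 254.86], [10.95, 109.41], [-158.01, 158.01]. Speed limits (degrees/s): [136.94, 136.94, 180, 180, 180, 180, 180].

## Interface

Orientations are given as a 3x3 rotation matrix whose columns are the frame's x, y, z axes.
In Python, from plant import manip gives the robot as it stands.
- The arm moves only by the tool send_rows, never from a script. Its argument "deltas" is a list of rows, each a list of 3 entries, a list of its own where there are three numbers: the shift along the tool's x, y, z each as a share of 0.5 m, from -1 to 1, then the turn, a rotation vector about the tool's x, y, z each as a share of 180 degrees, from -1 to 1, then the opening, from 0 (shut) to 1 (fully open). A call has 1 to 10 rows; each row is the pose to reach, as a shift and turn from the pose commanded when the call began, along the tool's axes at that moment, turning the shorter way round; what a row does not reach only later rows make up. A row lasts 1/12 s, in which the tool goes at most 41.7 mm and 7.16 degrees, less where a joint would pass 70% of its speed; a pose out of reach is approached as far as the arm can. A call with a number of a shift or a turn outside -1 to 1 is refused whole. A call with a gripper value outside its range is refused whole. The fingers move at their own pace and stop on an object; "grip_force" is the grip in N (left out, the last holds). Time passes only in rows, so rows that repeat a pose let the fingers close. It gives the time, the measured TCP pose, the force, the opening and the grip force at its end, in the units of the state.
- manip.sense(): the state, without advancing time (a new reading comes with each control period).
- manip.camera(name): name is "side" or "top" or "wrist"; returns a dict with "image" (480x640x3 uint8, red, green, blue), "range_z" (480x640 float32, m along the optical axis (not along the pixel's ray), 0 where there is no reading), "mtx" (3x3 intrinsics, pixels), "R" (3x3) and "t" (3): a world point X has camera coordinates R X + t; the wrist camera has in their place "T_tool_cam" (4x4, takes a point from camera to tool coordinates, whose origin is the TCP and whose axes are the flange's). Camera axes: x right, y down, z forward; pixel columns grow to the right and rows downward; lengths in m; the calibration is good to about 2 mm. A picture is of the moment at which its call begins: read the wrist's pose just before it.
- manip.job_done(): hands the job in; it is judged then, once.
The state is a dict: "t": time; "qpos": joint angles; "qd": joint speeds; "tau": joint torques, N m; "eef_pos": TCP position; "ee_rot": TCP orientation; "contact_force": force on the tool from outside, world axes, zero at the start; "moment": the same for the moment, N m; "grip_width": opening from 0.0 (shut) to 1.0 (fully open); "finger_force": force on a finger pad.
Only numpy, scipy, OpenCV 4.12 (cv2) and the standard library are available. Lean on these libraries where they do the work, as an engineer would, in place of code of your own. Each camera call takes 0.05 s, during which the arm holds its last target. There are 200 camera calls.

## Working session

There is one attempt and no reset: what is moved stays moved. The work goes in short steps, Python scripts to look and compute and a tool call to move; the robot and the scene stay as the last step left them, time stands still between calls to the robot, and variables do not carry over. Pictures are saved under pics/ and viewed, at most 14 in all, crops included, and the job is handed in when it is done.

Besides the shell and the picture viewer there is one more tool, called as name(argument=value, ...), one argument or row to a line, values as JSON. send_rows: Moves the arm, as the interface text tells. Shift numbers are shares of 0.5 m and turn numbers shares of 180 degrees, none past 1 either way. Its arguments: {"type":"object","properties":{"deltas":{"type":"array","items":{"type":"array"}},"grip_force":{"type":"number"}},"required":["deltas"]}

```bash
mkdir -p pics; ls; cat > h.py <<'E'
import numpy as np, cv2
from plant import manip
def cloud(c):
    z=c["range_z"]; K=c["mtx"]; v,u=np.mgrid[0:480,0:640]
    P=np.stack([(u-K[0,2])/K[0,0]*z,(v-K[1,2])/K[1,1]*z,z],-1)
    if "R" in c: W=(P-c["t"])@c["R"]
    else:
        s=c["s"]; T=c["T_tool_cam"]; W=(P@T[:3,:3].T+T[:3,3])@np.array(s["ee_rot"]).T+s["eef_pos"]
    W[z==0]=np.nan
    return W
def save(n,im): cv2.imwrite("pics/"+n,im[:,:,::-1])
E
python3 - <<'E'
from h import *
s=manip.sense(); print(s)
for n in("top","side"):
    c=manip.camera(n); save(n+"0.png",c["image"]); np.save(n+"W.npy",cloud(c)); np.save(n+"I.npy",c["image"])
    print(n,c["mtx"],-c["R"].T@c["t"])
E
```

```text
pics
{'t': 0.0, 'qpos': array([-67.27630768,  30.77713802,  -0.25420339,  88.17065047,
         0.14796691,  61.15069348,  -4.07908484]), 'qd': array([ 0.14551225, -0.04090761, -0.02003953,  0.03960839, -0.07919297,
       -0.01276441, -0.12565213]), 'tau': array([-7.39643256e-04, -5.70994449e+01,  9.90491733e-01, -2.51607764e+01,
       -5.62365388e-02,  1.79296278e-02,  1.61817893e-04]), 'eef_pos': array([0.28993655, 0.58106984, 0.23784347]), 'ee_rot': array([[-8.94835033e-01,  4.46396488e-01, -6.63335883e-04],
       [ 4.46396967e-01,  8.94833646e-01, -1.57947513e-03],
       [-1.11496886e-04, -1.70948081e-03, -9.99998533e-01]]), 'contact_force': array([1.1450892 , 0.17527157, 0.2579141 ]), 'moment': array([ 0.00630429,  0.03678064, -0.01545343]), 'finger_force': 0.0, 'grip_width': 0.9957679362204014}
top [[620.3783246    0.         316.43423151]
 [  0.         620.3783246  237.96836189]
 [  0.           0.           1.        ]] [0.35415882 0.01638102 1.72995406]
side [[479.6363655    0.         321.80622949]
 [  0.         479.6363655  242.43987258]
 [  0.           0.           1.        ]] [0.50416706 0.82010568 0.79594762]
```

View pics/top0.png

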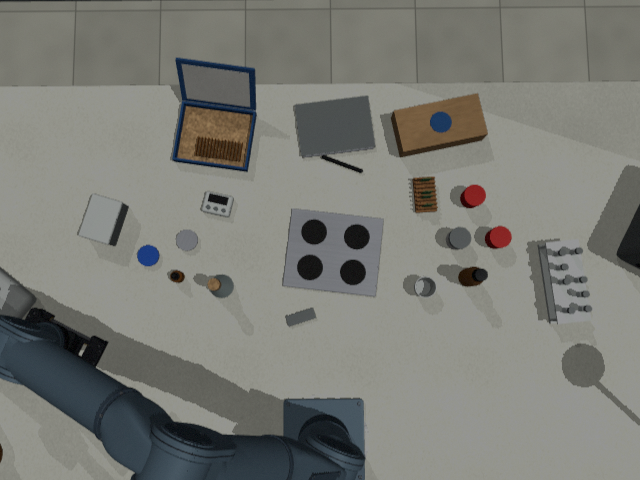

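View pics/side0.png

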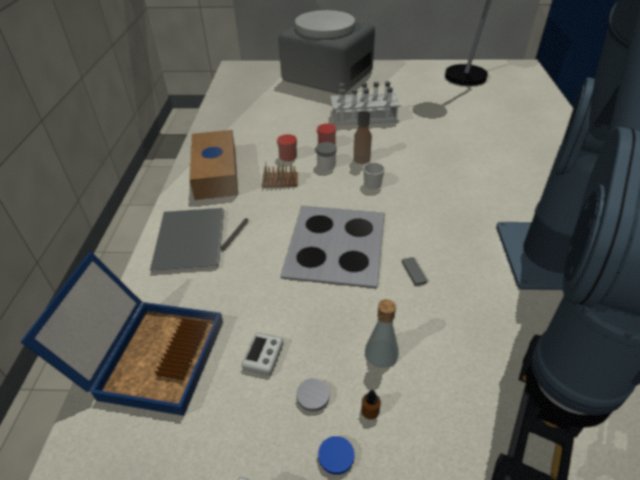

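The top view shows the rack on the right (-y) at (424,194) and the timer on the left. The amber bottle's cap is at (480,275), the flask at (217,285), the dropper bottle at (177,277), the grey dish at (187,240) and the jar at (459,238). The beaker is at (425,287), the tray pads at (314,232), (356,237), (310,267) and (352,272). The red jars and blue dish are decoys.

```bash
cat > m.py <<'E'
from h import *
def cap(W,u,v,lo,hi,r=22):
    w=W[v-r:v+r,u-r:u+r].reshape(-1,3); w=w[(w[:,2]>lo)&(w[:,2]<hi)]
    if len(w)<5: return None
    (c,rad)=cv2.minEnclosingCircle(w[:,:2].astype(np.float32)*1000)
    return np.round(np.r_[c,rad,np.median(w,0)*1000,len(w)],1)
E
python3 - <<'E'
from m import *
W=np.load("topW.npy"); I=np.load("topI.npy"); S=np.load("sideW.npy")
pads=[(314,232),(356,237),(310,267),(352,272)]
g=I.max(2); n,l,st,ce=cv2.connectedComponentsWithStats((g<45).astype(np.uint8))
P=[]
for u,v in pads:
    k=l[v,u]; p=np.nanmean(W[l==k],0); P.append(p); print(k,st[k,4],ce[k].round(1),(p*1000).round(1))
P=np.array(P);L=np.array([[50,60],[50,-60],[-50,60],[-50,-60]])/1000
c=P[:,:2].mean(0);d=P[:,:2]-c
th=np.arctan2((L[:,0]*d[:,1]-L[:,1]*d[:,0]).sum(),(L*d).sum());R=np.array([[np.cos(th),-np.sin(th)],[np.sin(th),np.cos(th)]])
print("tray",c,th,"\n",(c+L@R.T).round(4),"\nres",(d-L@R.T).round(4))
T=dict(amber=(480,275,.12,.17),flask=(215,285,.125,.16),jar=(459,238,.045,.075),drop=(177,277,.03,.08),dish=(187,240,.01,.03),beaker=(425,287,.03,.07),rack=(424,194,.02,.08),redA=(473,196,.03,.08),redB=(499,237,.03,.08),blue=(148,255,.01,.03))
for k,a in T.items(): print(k,cap(W,*a))
T=dict(amber=(363,118,.12,.17),flask=(387,310,.125,.16),jar=(326,150,.052,.075),drop=(371,405,.03,.08),dish=(314,392,.012,.03),beaker=(373,175,.04,.07))
print("side")
for k,a in T.items(): print(k,cap(S,*a))
E
```

```text
54 471 [313.6 231.5] [567.3  22.6   7.8]
55 471 [356.2 236.5] [552.3 -96.4   7.9]
62 479 [309.6 267. ] [468.1  34.5   7.7]
63 482 [352.3 271.9] [453.4 -84.1   7.6]
tray [ 0.51027685 -0.03084691] -0.12307723597165428 
 [[ 0.5673  0.0226]
 [ 0.5525 -0.0965]
 [ 0.468   0.0348]
 [ 0.4533 -0.0843]] 
res [[ 0.      0.    ]
 [-0.0002  0.0001]
 [ 0.0001 -0.0003]
 [ 0.0001  0.0002]]
amber [ 437.6 -402.2   17.7  436.9 -399.9  148.   167. ]
flask [419.3 279.8  16.5 419.  277.6 143.7 130. ]
jar [ 542.9 -373.8   31.2  542.1 -372.8   58.6  396. ]
drop [445.6 399.6  17.9 445.2 396.2  42.3 115. ]
dish [548.  386.2  71.8 548.2 375.5  16.1 334. ]
beaker [ 410.6 -277.5   30.2  411.2 -288.8   50.1  142. ]
rack [ 669.6 -289.3   53.1  670.2 -289.1   32.1  411. ]
redA [ 659.4 -417.5   30.5  657.6 -416.    58.6  410. ]
redB [ 544.7 -483.3   31.1  543.7 -481.1   58.4  418. ]
blue [510.  473.4  54.2 505.3 482.9  16.1 341. ]
side
amber [ 437.8 -400.9   19.2  437.5 -391.9  141.   158. ]
flask [417.8 280.5  17.  419.8 286.3 143.4 318. ]
jar [ 546.5 -412.9   74.5  543.1 -385.4   57.9  331. ]
drop [445.9 401.1  16.9 447.2 406.4  41.4 310. ]
dish [548.  377.4  30.8 547.6 378.1  15.4 812. ]
beaker [ 409.4 -276.9   31.3  410.4 -281.8   48.5  196. ]
```

```bash
cat > d.py <<'E'
import sys
from h import *
# usage: d.py x y z ... : chain of world targets -> shares of 0.5 m in current tool axes
s=manip.sense(); R=np.array(s["ee_rot"]); p=np.array(s["eef_pos"])
print("t",s["t"],"p",p.round(4),"yaw_y",np.degrees(np.arctan2(R[1,1],R[0,1])).round(2),"grip",round(s["grip_width"],3),"F",np.round(s["contact_force"],1),s["finger_force"])
a=np.array(sys.argv[1:],float).reshape(-1,3)
for w in a: print(w,(R.T@(w-p)/0.5).round(4))
E
python3 - <<'E'
from h import *
c=manip.camera("wrist"); print(c["T_tool_cam"].round(3)); save("w0.png",c["image"])
E
python3 d.py .4185 .28 .25
```

```text
[[ 0.001 -0.949 -0.316  0.083]
 [ 1.     0.001  0.     0.   ]
 [ 0.    -0.316  0.949 -0.146]
 [ 0.     0.     0.     1.   ]]
t 0.15 p [0.29   0.5812 0.2381] yaw_y 63.49 grip 0.998 F [ 0.5  0.6 -0.2] 0.0
[0.4185 0.28   0.25  ] [-0.4989 -0.4244 -0.0233]
```

send_rows(
  deltas=[
    [[0, 0, -0.024], [0, 0, -0.108], 1],
    [[0, 0, -0.024], [0, 0, -0.108], 1],
    [[0, 0, -0.024], [0, 0, -0.108], 1],
    [[0, 0, -0.024], [0, 0, -0.108], 1],
    [[0, 0, -0.024], [0, 0, -0.108], 1],
  ],
)

```text
t: 0.57
eef_pos: [0.2902, 0.5814, 0.2504]
ee_rot: [[-0.992, 0.126, -0.0], [0.126, 0.992, -0.001], [0.0, -0.001, -1.0]]
contact_force: [-0.5, 0.8, -1.2]
grip_width: 0.999
finger_force: 0.0
```

```bash
python3 d.py .4185 .28 .25 .4185 .28 .111
```

```text
t 0.5667 p [0.2902 0.5814 0.2504] yaw_y 82.75 grip 0.999 F [-0.5  0.8 -1.2] 0.0
[0.4185 0.28   0.25  ] [-0.3306 -0.5655  0.001 ]
[0.4185 0.28   0.111 ] [-0.3307 -0.5654  0.279 ]
```

send_rows(
  deltas=[
    [[-0.33, -0.566, 0], [0, 0, 0], 1],
    [[-0.33, -0.566, 0], [0, 0, 0], 1],
    [[-0.33, -0.566, 0], [0, 0, 0], 1],
    [[-0.33, -0.566, 0], [0, 0, 0], 1],
    [[-0.33, -0.566, 0], [0, 0, 0], 1],
    [[-0.33, -0.566, 0], [0, 0, 0], 1],
    [[-0.33, -0.566, 0], [0, 0, 0], 1],
    [[-0.33, -0.566, 0], [0, 0, 0], 1],
    [[-0.33, -0.566, 0], [0, 0, 0], 1],
    [[-0.33, -0.566, 0], [0, 0, 0], 1],
  ],
)

```text
t: 1.4
eef_pos: [0.42, 0.2784, 0.2508]
ee_rot: [[-0.991, 0.13, 0.0], [0.13, 0.991, -0.0], [-0.0, -0.0, -1.0]]
contact_force: [-0.5, 0.7, 0.3]
grip_width: 1.001
finger_force: 0.0
```

```bash
python3 d.py .4185 .28 .25 .4185 .28 .109
```

```text
t 1.4 p [0.42   0.2784 0.2508] yaw_y 82.51 grip 1.001 F [-0.5  0.7  0.3] 0.0
[0.4185 0.28   0.25  ] [0.0034 0.0028 0.0016]
[0.4185 0.28   0.109 ] [0.0035 0.0028 0.2836]
```

send_rows(
  deltas=[
    [[0.0035, 0.003, 0.1], [0, 0, 0], 1],
    [[0.0035, 0.003, 0.1], [0, 0, 0], 1],
    [[0.0035, 0.003, 0.16], [0, 0, 0], 1],
    [[0.0035, 0.003, 0.2], [0, 0, 0], 1],
    [[0.0035, 0.003, 0.23], [0, 0, 0], 1],
    [[0.0035, 0.003, 0.26], [0, 0, 0], 1],
    [[0.0035, 0.003, 0.283], [0, 0, 0], 1],
    [[0.0035, 0.003, 0.283], [0, 0, 0], 1],
    [[0.0035, 0.003, 0.283], [0, 0, 0], 1],
  ],
)

```text
t: 2.15
eef_pos: [0.4166, 0.283, 0.109]
ee_rot: [[-0.993, 0.122, -0.002], [0.122, 0.993, -0.001], [0.002, -0.001, -1.0]]
contact_force: [-0.6, 0.8, 0.7]
grip_width: 0.999
finger_force: 0.0
```

send_rows(
  deltas=[
    [[0, 0, 0], [0, 0, 0], 0.5],
    [[0, 0, 0], [0, 0, 0], 0.3],
    [[0, 0, 0], [0, 0, 0], 0.3],
    [[0, 0, 0], [0, 0, 0], 0.2],
    [[0, 0, 0], [0, 0, 0], 0.2],
    [[0, 0, 0], [0, 0, 0], 0.2],
    [[0, 0, 0], [0, 0, 0], 0.2],
    [[0, 0, 0], [0, 0, 0], 0.2],
  ],
  grip_force=20,
)

```text
t: 2.82
eef_pos: [0.4176, 0.2821, 0.1093]
ee_rot: [[-0.992, 0.123, 0.0], [0.123, 0.992, -0.0], [-0.0, -0.0, -1.0]]
contact_force: [-0.6, -0.4, 0.2]
grip_width: 0.42
finger_force: 0.2
```

```bash
python3 d.py .4185 .28 .25 .5673 .0226 .25
```

```text
t 2.8167 p [0.4176 0.2821 0.1093] yaw_y 82.92 grip 0.42 F [-0.6 -0.4  0.2] 0.23593554742546985
[0.4185 0.28   0.25  ] [-0.0024 -0.0039 -0.2815]
[0.5673 0.0226 0.25  ] [-0.3612 -0.4781 -0.2814]
```

send_rows(
  deltas=[
    [[0, 0, 0], [0, 0, 0], 0.2],
    [[0, 0, 0], [0, 0, 0], 0.2],
    [[0, 0, 0], [0, 0, 0], 0.2],
    [[0, 0, 0], [0, 0, 0], 0.2],
    [[0, 0, 0], [0, 0, 0], 0.2],
    [[0, 0, 0], [0, 0, 0], 0.2],
  ],
)

```text
t: 3.32
eef_pos: [0.4175, 0.282, 0.1092]
ee_rot: [[-0.992, 0.123, -0.0], [0.123, 0.992, -0.0], [0.0, -0.0, -1.0]]
contact_force: [-0.4, -1.2, 1.3]
grip_width: 0.354
finger_force: 20.0
```

send_rows(
  deltas=[
    [[0, 0, -0.04], [0, 0, 0], 0.2],
    [[0, 0, -0.08], [0, 0, 0], 0.2],
    [[0, 0, -0.12], [0, 0, 0], 0.2],
    [[0, 0, -0.16], [0, 0, 0], 0.2],
    [[0, 0, -0.2], [0, 0, 0], 0.2],
    [[0, 0, -0.24], [0, 0, 0], 0.2],
    [[0, 0, -0.28], [0, 0, 0], 0.2],
    [[0, 0, -0.28], [0, 0, 0], 0.2],
    [[0, 0, -0.28], [0, 0, 0], 0.2],
  ],
)

```text
t: 4.07
eef_pos: [0.4178, 0.2826, 0.2496]
ee_rot: [[-0.992, 0.123, 0.001], [0.123, 0.992, 0.001], [-0.001, 0.001, -1.0]]
contact_force: [-0.4, -0.2, -1.5]
grip_width: 0.355
finger_force: 20.0
```

```bash
python3 d.py .5673 .0226 .25 .5673 .0226 .118
```

```text
t 4.0667 p [0.4178 0.2826 0.2496] yaw_y 82.94 grip 0.355 F [-0.4 -0.2 -1.5] 19.99126943722331
[0.5673 0.0226 0.25  ] [-0.3607 -0.4793 -0.0011]
[0.5673 0.0226 0.118 ] [-0.3603 -0.4797  0.2629]
```

send_rows(
  deltas=[
    [[-0.03, -0.04, 0], [0, 0, 0], 0.2],
    [[-0.08, -0.107, 0], [0, 0, 0], 0.2],
    [[-0.13, -0.173, 0], [0, 0, 0], 0.2],
    [[-0.18, -0.24, 0], [0, 0, 0], 0.2],
    [[-0.23, -0.306, 0], [0, 0, 0], 0.2],
    [[-0.28, -0.372, 0], [0, 0, 0], 0.2],
    [[-0.32, -0.425, 0], [0, 0, 0], 0.2],
    [[-0.345, -0.459, 0], [0, 0, 0], 0.2],
    [[-0.36, -0.478, 0], [0, 0, 0], 0.2],
    [[-0.36, -0.478, 0], [0, 0, 0], 0.2],
  ],
)

```text
t: 4.9
eef_pos: [0.5669, 0.0201, 0.2477]
ee_rot: [[-0.992, 0.127, -0.002], [0.127, 0.992, -0.002], [0.002, -0.002, -1.0]]
contact_force: [0.8, -0.5, -1.9]
grip_width: 0.351
finger_force: 20.0
```

send_rows(
  deltas=[
    [[0, 0, 0.05], [0, 0, 0], 0.2],
    [[0, 0, 0.1], [0, 0, 0], 0.2],
    [[0, 0, 0.15], [0, 0, 0], 0.2],
    [[0, 0, 0.19], [0, 0, 0], 0.2],
    [[0, 0, 0.22], [0, 0, 0], 0.2],
    [[0, 0, 0.24], [0, 0, 0], 0.2],
    [[0, 0, 0.25], [0, 0, 0], 0.2],
    [[0, 0, 0.25], [0, 0, 0], 0.2],
    [[0, 0, 0.25], [0, 0, 0], 0.2],
  ],
)

```text
t: 5.65
eef_pos: [0.5669, 0.0235, 0.1246]
ee_rot: [[-0.992, 0.122, 0.0], [0.122, 0.992, 0.0], [-0.0, 0.0, -1.0]]
contact_force: [0.2, -0.5, -1.5]
grip_width: 0.351
finger_force: 20.0
```

```bash
python3 d.py .5673 .0226 .118
```

```text
t 5.65 p [0.5669 0.0235 0.1246] yaw_y 82.97 grip 0.351 F [ 0.2 -0.5 -1.5] 19.99393116146166
[0.5673 0.0226 0.118 ] [-0.0011 -0.0017  0.0133]
```

send_rows(
  deltas=[
    [[-0.001, -0.0015, 0.005], [0, 0, 0], 0.2],
    [[-0.001, -0.0015, 0.01], [0, 0, 0], 0.2],
    [[-0.001, -0.0015, 0.014], [0, 0, 0], 0.2],
    [[-0.001, -0.0015, 0.014], [0, 0, 0], 0.2],
    [[-0.001, -0.0015, 0.014], [0, 0, 0], 0.2],
    [[-0.001, -0.0015, 0.014], [0, 0, 0], 0.4],
    [[-0.001, -0.0015, 0.014], [0, 0, 0], 0.5],
    [[-0.001, -0.0015, 0.014], [0, 0, 0], 0.7],
    [[-0.001, -0.0015, 0.014], [0, 0, 0], 0.8],
    [[-0.001, -0.0015, 0.014], [0, 0, 0], 0.8],
  ],
)

```text
t: 6.48
eef_pos: [0.5673, 0.022, 0.1174]
ee_rot: [[-0.992, 0.123, 0.0], [0.123, 0.992, 0.0], [-0.0, 0.0, -1.0]]
contact_force: [0.0, 0.8, 0.3]
grip_width: 0.677
finger_force: 0.0
```

send_rows(
  deltas=[
    [[0, 0, 0], [0, 0, 0], 1],
    [[0, 0, -0.05], [0, 0, 0], 1],
    [[0, 0, -0.12], [0, 0, 0], 1],
    [[0, 0, -0.19], [0, 0, 0], 1],
    [[0, 0, -0.26], [0, 0, 0], 1],
    [[0, 0, -0.264], [0, 0, 0], 1],
    [[0, 0, -0.264], [0, 0, 0], 1],
  ],
)

```text
t: 7.07
eef_pos: [0.5686, 0.0221, 0.2515]
ee_rot: [[-0.992, 0.123, 0.005], [0.123, 0.992, 0.001], [-0.005, 0.001, -1.0]]
contact_force: [-0.1, 0.4, -1.3]
grip_width: 1.0
finger_force: 0.0
```

```bash
python3 d.py .4375 -.4015 .25 .4375 -.4015 .114
```

```text
t 7.0667 p [0.5686 0.0221 0.2515] yaw_y 82.92 grip 1.0 F [-0.1  0.4 -1.3] 0.0
[ 0.4375 -0.4015  0.25  ] [ 0.1558 -0.873   0.0011]
[ 0.4375 -0.4015  0.114 ] [ 0.157  -0.8734  0.2731]
```

send_rows(
  deltas=[
    [[0.156, -0.873, 0], [0, 0, 0], 1],
    [[0.156, -0.873, 0], [0, 0, 0], 1],
    [[0.156, -0.873, 0], [0, 0, 0], 1],
    [[0.156, -0.873, 0], [0, 0, 0], 1],
    [[0.156, -0.873, 0], [0, 0, 0], 1],
    [[0.156, -0.873, 0], [0, 0, 0], 1],
    [[0.156, -0.873, 0], [0, 0, 0], 1],
    [[0.156, -0.873, 0], [0, 0, 0], 1],
    [[0.156, -0.873, 0], [0, 0, 0], 1],
    [[0.156, -0.873, 0], [0, 0, 0], 1],
  ],
)

```text
t: 7.9
eef_pos: [0.4421, -0.3771, 0.2474]
ee_rot: [[-0.992, 0.123, -0.002], [0.123, 0.992, 0.002], [0.002, 0.001, -1.0]]
contact_force: [0.9, 0.1, 0.5]
grip_width: 1.002
finger_force: 0.0
```

send_rows(
  deltas=[
    [[0, 0, 0], [0, 0, 0], 1],
    [[0, 0, 0], [0, 0, 0], 1],
    [[0, 0, 0], [0, 0, 0], 1],
  ],
)

```text
t: 8.15
eef_pos: [0.4435, -0.3749, 0.2476]
ee_rot: [[-0.992, 0.123, -0.002], [0.123, 0.992, 0.002], [0.002, 0.002, -1.0]]
contact_force: [0.9, 0.5, -0.0]
grip_width: 1.001
finger_force: 0.0
```

```bash
python3 d.py .4375 -.4015 .25 .4375 -.4015 .114; python3 -c "
from m import *
W=cloud(manip.camera('top'));print(cap(W,315,230,.135,.17))"
```

```text
t 8.15 p [ 0.4435 -0.3749  0.2476] yaw_y 82.93 grip 1.001 F [ 0.9  0.5 -0. ] 0.0
[ 0.4375 -0.4015  0.25  ] [ 0.0054 -0.0543 -0.0048]
[ 0.4375 -0.4015  0.114 ] [ 0.0048 -0.0548  0.2672]
[568.1  20.8  16.4 567.9  20.7 151.4 124. ]
```

send_rows(
  deltas=[
    [[0.005, -0.054, 0.03], [0, 0, 0], 1],
    [[0.005, -0.054, 0.09], [0, 0, 0], 1],
    [[0.005, -0.054, 0.15], [0, 0, 0], 1],
    [[0.005, -0.054, 0.2], [0, 0, 0], 1],
    [[0.005, -0.054, 0.24], [0, 0, 0], 1],
    [[0.005, -0.054, 0.267], [0, 0, 0], 1],
    [[0.005, -0.054, 0.267], [0, 0, 0], 1],
    [[0.005, -0.054, 0.267], [0, 0, 0], 0.6],
    [[0.005, -0.054, 0.267], [0, 0, 0], 0.3],
    [[0.005, -0.054, 0.267], [0, 0, 0], 0.2],
  ],
)

```text
t: 9.03
eef_pos: [0.4391, -0.4026, 0.117]
ee_rot: [[-0.992, 0.122, 0.002], [0.122, 0.993, -0.001], [-0.002, -0.001, -1.0]]
contact_force: [0.1, -0.6, 0.3]
grip_width: 0.797
finger_force: 0.0
```

send_rows(
  deltas=[
    [[0, 0, 0], [0, 0, 0], 0.2],
    [[0, 0, 0], [0, 0, 0], 0.2],
    [[0, 0, 0], [0, 0, 0], 0.2],
    [[0, 0, 0], [0, 0, 0], 0.2],
    [[0, 0, 0], [0, 0, 0], 0.2],
    [[0, 0, 0], [0, 0, 0], 0.2],
    [[0, 0, 0], [0, 0, 0], 0.2],
    [[0, 0, 0], [0, 0, 0], 0.2],
    [[0, 0, 0], [0, 0, 0], 0.2],
    [[0, 0, 0], [0, 0, 0], 0.2],
  ],
)

```text
t: 9.87
eef_pos: [0.4381, -0.4028, 0.1158]
ee_rot: [[-0.992, 0.123, 0.0], [0.123, 0.992, -0.0], [-0.0, -0.0, -1.0]]
contact_force: [-0.5, -2.1, 0.7]
grip_width: 0.378
finger_force: 20.0
```

```bash
python3 d.py .5525 -.0965 .25
```

```text
t 9.8667 p [ 0.4381 -0.4028  0.1158] yaw_y 82.92 grip 0.378 F [-0.5 -2.1  0.7] 19.98966376762837
[ 0.5525 -0.0965  0.25  ] [-0.1516  0.636  -0.2685]
```

send_rows(
  deltas=[
    [[0, 0, 0], [0, 0, 0], 0.2],
    [[0, 0, -0.03], [0, 0, 0], 0.2],
    [[0, 0, -0.07], [0, 0, 0], 0.2],
    [[0, 0, -0.11], [0, 0, 0], 0.2],
    [[0, 0, -0.15], [0, 0, 0], 0.2],
    [[0, 0, -0.19], [0, 0, 0], 0.2],
    [[0, 0, -0.23], [0, 0, 0], 0.2],
    [[0, 0, -0.26], [0, 0, 0], 0.2],
    [[0, 0, -0.268], [0, 0, 0], 0.2],
    [[0, 0, -0.268], [0, 0, 0], 0.2],
  ],
  grip_force=25,
)

```text
t: 10.7
eef_pos: [0.4383, -0.4023, 0.2501]
ee_rot: [[-0.992, 0.123, 0.001], [0.123, 0.992, -0.0], [-0.001, -0.0, -1.0]]
contact_force: [-0.6, 0.7, -3.2]
grip_width: 0.378
finger_force: 25.0
```

send_rows(
  deltas=[
    [[-0.01, 0.042, 0], [0, 0, 0], 0.2],
    [[-0.026, 0.11, 0], [0, 0, 0], 0.2],
    [[-0.044, 0.18, 0], [0, 0, 0], 0.2],
    [[-0.06, 0.25, 0], [0, 0, 0], 0.2],
    [[-0.077, 0.32, 0], [0, 0, 0], 0.2],
    [[-0.094, 0.39, 0], [0, 0, 0], 0.2],
    [[-0.11, 0.46, 0], [0, 0, 0], 0.2],
    [[-0.126, 0.53, 0], [0, 0, 0], 0.2],
    [[-0.14, 0.59, 0], [0, 0, 0], 0.2],
    [[-0.15, 0.62, 0], [0, 0, 0], 0.2],
  ],
)

```text
t: 11.53
eef_pos: [0.5507, -0.0983, 0.2477]
ee_rot: [[-0.993, 0.118, -0.003], [0.118, 0.993, 0.003], [0.003, 0.003, -1.0]]
contact_force: [-0.1, -0.3, -3.0]
grip_width: 0.373
finger_force: 25.0
```

send_rows(
  deltas=[
    [[0, 0.008, 0], [0, 0, 0], 0.2],
    [[0, 0.016, 0], [0, 0, 0], 0.2],
    [[0, 0.016, 0.05], [0, 0, 0], 0.2],
    [[0, 0.016, 0.1], [0, 0, 0], 0.2],
    [[0, 0.016, 0.15], [0, 0, 0], 0.2],
    [[0, 0.016, 0.19], [0, 0, 0], 0.2],
    [[0, 0.016, 0.22], [0, 0, 0], 0.2],
    [[0, 0.016, 0.23], [0, 0, 0], 0.2],
    [[0, 0.016, 0.23], [0, 0, 0], 0.2],
    [[0, 0.016, 0.23], [0, 0, 0], 0.2],
  ],
)

```text
t: 12.37
eef_pos: [0.5515, -0.0973, 0.135]
ee_rot: [[-0.992, 0.125, -0.0], [0.125, 0.992, -0.001], [0.0, -0.001, -1.0]]
contact_force: [0.1, -0.4, -3.3]
grip_width: 0.377
finger_force: 25.0
```

```bash
python3 d.py .5525 -.0965 .1242
```

```text
t 12.3667 p [ 0.5515 -0.0973  0.135 ] yaw_y 82.84 grip 0.377 F [ 0.1 -0.4 -3.3] 24.992840951308608
[ 0.5525 -0.0965  0.1242] [-0.0018  0.0018  0.0216]
```

send_rows(
  deltas=[
    [[-0.0018, 0.0018, 0.007], [0, 0, 0], 0.2],
    [[-0.0018, 0.0018, 0.014], [0, 0, 0], 0.2],
    [[-0.0018, 0.0018, 0.019], [0, 0, 0], 0.2],
    [[-0.0018, 0.0018, 0.0216], [0, 0, 0], 0.2],
    [[-0.0018, 0.0018, 0.0216], [0, 0, 0], 0.2],
    [[-0.0018, 0.0018, 0.0216], [0, 0, 0], 0.2],
    [[-0.0018, 0.0018, 0.0216], [0, 0, 0], 0.4],
    [[-0.0018, 0.0018, 0.0216], [0, 0, 0], 0.6],
    [[-0.0018, 0.0018, 0.0216], [0, 0, 0], 0.8],
    [[-0.0018, 0.0018, 0.0216], [0, 0, 0], 1],
  ],
)

```text
t: 13.2
eef_pos: [0.553, -0.0954, 0.1243]
ee_rot: [[-0.992, 0.123, 0.001], [0.123, 0.992, -0.0], [-0.001, 0.0, -1.0]]
contact_force: [-0.0, -0.7, 0.4]
grip_width: 0.607
finger_force: 0.0
```

send_rows(
  deltas=[
    [[0, 0, 0], [0, 0, 0], 1],
    [[0, 0, 0], [0, 0, 0], 1],
    [[0, 0, -0.05], [0, 0, 0], 1],
    [[0, 0, -0.12], [0, 0, 0], 1],
    [[0, 0, -0.19], [0, 0, 0], 1],
    [[0, 0, -0.25], [0, 0, 0], 1],
    [[0, 0, -0.252], [0, 0, 0], 1],
    [[0, 0, -0.252], [0, 0, 0], 1],
  ],
)

```text
t: 13.87
eef_pos: [0.5538, -0.0955, 0.2518]
ee_rot: [[-0.992, 0.123, 0.004], [0.123, 0.992, -0.0], [-0.004, 0.0, -1.0]]
contact_force: [-0.0, -0.0, -0.3]
grip_width: 0.999
finger_force: 0.0
```

```bash
python3 d.py .5427 -.3735 .25
```

```text
t 13.8667 p [ 0.5538 -0.0955  0.2518] yaw_y 82.93 grip 0.999 F [-0.  -0.  -0.3] 0.0
[ 0.5427 -0.3735  0.25  ] [-0.0463 -0.5545  0.0037]
```

send_rows(
  deltas=[
    [[-0.046, -0.554, 0], [0, 0, 0], 1],
    [[-0.046, -0.554, 0], [0, 0, 0], 1],
    [[-0.046, -0.554, 0], [0, 0, 0], 1],
    [[-0.046, -0.554, 0], [0, 0, 0], 1],
    [[-0.046, -0.554, 0], [0, 0, 0], 1],
    [[-0.046, -0.554, 0], [0, 0, 0], 1],
    [[-0.046, -0.554, 0], [0, 0, 0], 1],
    [[-0.046, -0.554, 0], [0, 0, 0], 1],
    [[-0.046, -0.554, 0], [0, 0, 0], 1],
    [[-0.046, -0.554, 0], [0, 0, 0], 1],
  ],
)

```text
t: 14.7
eef_pos: [0.5412, -0.3716, 0.2483]
ee_rot: [[-0.992, 0.122, -0.002], [0.122, 0.992, 0.002], [0.002, 0.002, -1.0]]
contact_force: [0.4, 0.8, -0.7]
grip_width: 0.998
finger_force: 0.0
```

```bash
python3 d.py .5427 -.3735 .033; python3 -c "
from m import *
c=manip.camera('top');W=cloud(c);print(cap(W,315,230,.135,.17),cap(W,358,234,.135,.17));save('top1.png',c['image'])"
```

```text
t 14.7 p [ 0.5412 -0.3716  0.2483] yaw_y 82.97 grip 0.998 F [ 0.4  0.8 -0.7] 0.0
[ 0.5427 -0.3735  0.033 ] [-0.0043 -0.0043  0.4306]
[568.8  20.6  16.3 568.1  20.8 152.6 124. ] [551.6 -96.   17.2 551.  -96.1 156.5 148. ]
```

View pics/top1.png

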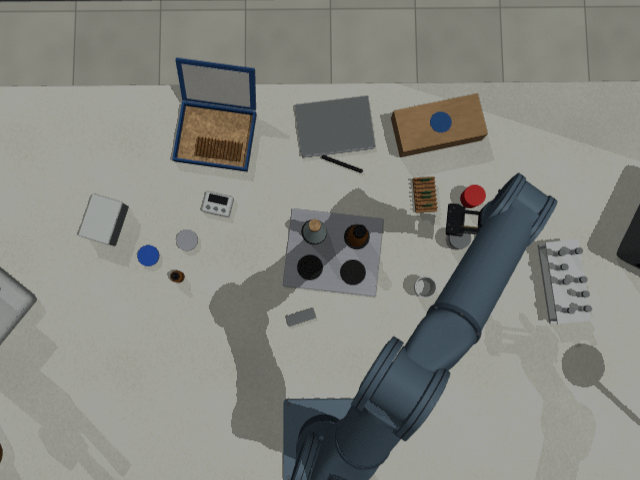

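The flask (314,228) and amber bottle (357,237) stand on their back pads. The gripper hovers over the jar at (459,238).

send_rows(
  deltas=[
    [[-0.004, -0.004, 0.06], [0, 0, 0], 1],
    [[-0.004, -0.004, 0.13], [0, 0, 0], 1],
    [[-0.004, -0.004, 0.2], [0, 0, 0], 1],
    [[-0.004, -0.004, 0.26], [0, 0, 0], 1],
    [[-0.004, -0.004, 0.32], [0, 0, 0], 1],
    [[-0.004, -0.004, 0.37], [0, 0, 0], 1],
    [[-0.004, -0.004, 0.41], [0, 0, 0], 1],
    [[-0.004, -0.004, 0.43], [0, 0, 0], 1],
    [[-0.004, -0.004, 0.43], [0, 0, 0], 1],
    [[-0.004, -0.004, 0.43], [0, 0, 0], 0.8],
  ],
)

```text
t: 15.58
eef_pos: [0.5437, -0.3744, 0.0353]
ee_rot: [[-0.993, 0.122, 0.0], [0.122, 0.993, 0.0], [-0.0, 0.0, -1.0]]
contact_force: [0.7, 0.4, -0.6]
grip_width: 0.95
finger_force: 0.0
```

send_rows(
  deltas=[
    [[0, 0, 0], [0, 0, 0], 0.6],
    [[0, 0, 0], [0, 0, 0], 0.5],
    [[0, 0, 0], [0, 0, 0], 0.5],
    [[0, 0, 0], [0, 0, 0], 0.5],
    [[0, 0, 0], [0, 0, 0], 0.5],
    [[0, 0, 0], [0, 0, 0], 0.5],
    [[0, 0, 0], [0, 0, 0], 0.5],
    [[0, 0, 0], [0, 0, 0], 0.5],
  ],
)

```text
t: 16.25
eef_pos: [0.5438, -0.3757, 0.0361]
ee_rot: [[-0.992, 0.123, 0.001], [0.123, 0.992, -0.001], [-0.002, -0.0, -1.0]]
contact_force: [-1.0, 1.5, 6.6]
grip_width: 0.669
finger_force: 25.0
```

```bash
python3 d.py .5427 -.3735 .25 .468 .0348 .25
```

```text
t 16.25 p [ 0.5438 -0.3757  0.0361] yaw_y 82.92 grip 0.669 F [-1.   1.5  6.6] 24.999941289424896
[ 0.5427 -0.3735  0.25  ] [ 0.002   0.0039 -0.4278]
[0.468  0.0348 0.25  ] [ 0.2509  0.7959 -0.4285]
```

send_rows(
  deltas=[
    [[0, 0, -0.01], [0, 0, 0], 0.5],
    [[0, 0, -0.03], [0, 0, 0], 0.5],
    [[0, 0, -0.06], [0, 0, 0], 0.5],
    [[0, 0, -0.11], [0, 0, 0], 0.5],
    [[0, 0, -0.16], [0, 0, 0], 0.5],
    [[0, 0, -0.21], [0, 0, 0], 0.5],
    [[0, 0, -0.26], [0, 0, 0], 0.5],
    [[0, 0, -0.31], [0, 0, 0], 0.5],
    [[0, 0, -0.37], [0, 0, 0], 0.5],
    [[0, 0, -0.428], [0, 0, 0], 0.5],
  ],
)

```text
t: 17.08
eef_pos: [0.5426, -0.3752, 0.2515]
ee_rot: [[-0.992, 0.124, 0.0], [0.124, 0.992, -0.0], [-0.0, -0.0, -1.0]]
contact_force: [0.8, -0.5, -1.6]
grip_width: 0.671
finger_force: 25.0
```

send_rows(
  deltas=[
    [[0, 0, 0], [0, 0, 0], 0.5],
    [[0.01, 0.04, 0], [0, 0, 0], 0.5],
    [[0.03, 0.1, 0], [0, 0, 0], 0.5],
    [[0.05, 0.17, 0], [0, 0, 0], 0.5],
    [[0.073, 0.24, 0], [0, 0, 0], 0.5],
    [[0.095, 0.31, 0], [0, 0, 0], 0.5],
    [[0.117, 0.38, 0], [0, 0, 0], 0.5],
    [[0.14, 0.45, 0], [0, 0, 0], 0.5],
    [[0.16, 0.52, 0], [0, 0, 0], 0.5],
    [[0.183, 0.59, 0], [0, 0, 0], 0.5],
  ],
)

```text
t: 17.92
eef_pos: [0.4877, -0.0698, 0.2493]
ee_rot: [[-0.992, 0.123, 0.001], [0.123, 0.992, -0.0], [-0.001, 0.0, -1.0]]
contact_force: [0.1, -0.1, -3.4]
grip_width: 0.671
finger_force: 25.0
```

```bash
python3 d.py .468 .0348 .25; python3 - <<'E'
from h import *
save('w1.png',manip.camera('wrist')['image'])
E
```

```text
t 17.9167 p [ 0.4877 -0.0698  0.2493] yaw_y 82.91 grip 0.671 F [ 0.1 -0.1 -3.4] 24.998586550354958
[0.468  0.0348 0.25  ] [ 0.065   0.2027 -0.0014]
```

View pics/w1.png

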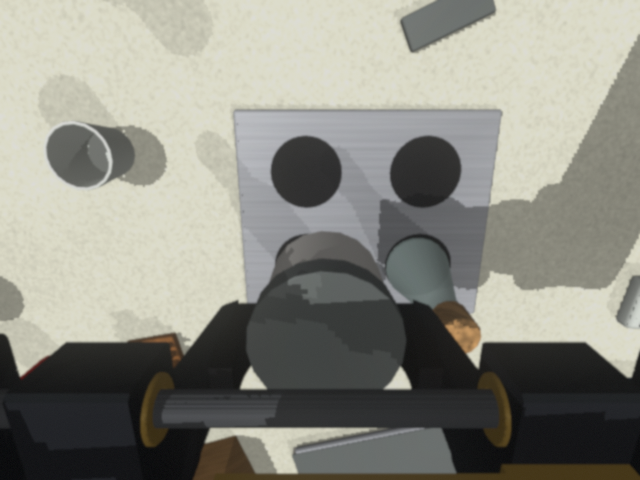

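The wrist view shows the jar held by its lid at (325,320), hanging straight. The front pads at (306,171) and (425,171) are free, and the beaker at (90,155) is undisturbed.

send_rows(
  deltas=[
    [[0.02, 0.06, 0], [0, 0, 0], 0.5],
    [[0.04, 0.12, 0], [0, 0, 0], 0.5],
    [[0.055, 0.17, 0], [0, 0, 0], 0.5],
    [[0.065, 0.2, 0], [0, 0, 0], 0.5],
    [[0.065, 0.202, 0], [0, 0, 0], 0.5],
    [[0.065, 0.202, 0], [0, 0, 0], 0.5],
    [[0.065, 0.202, 0.05], [0, 0, 0], 0.5],
    [[0.065, 0.202, 0.11], [0, 0, 0], 0.5],
    [[0.065, 0.202, 0.17], [0, 0, 0], 0.5],
    [[0.065, 0.202, 0.23], [0, 0, 0], 0.5],
  ],
)

```text
t: 18.8
eef_pos: [0.4694, 0.0309, 0.1332]
ee_rot: [[-0.992, 0.126, 0.002], [0.126, 0.992, -0.001], [-0.002, -0.001, -1.0]]
contact_force: [-0.1, 0.6, -3.2]
grip_width: 0.672
finger_force: 25.0
```

send_rows(
  deltas=[
    [[0, 0, 0.05], [0, 0, 0], 0.5],
    [[0, 0, 0.1], [0, 0, 0], 0.5],
    [[0, 0, 0.13], [0, 0, 0], 0.5],
    [[0, 0, 0.14], [0, 0, 0], 0.5],
    [[0, 0, 0.14], [0, 0, 0], 0.5],
    [[0, 0, 0.14], [0, 0, 0], 0.5],
  ],
)

```text
t: 19.3
eef_pos: [0.4695, 0.0319, 0.0645]
ee_rot: [[-0.992, 0.124, 0.001], [0.124, 0.992, -0.0], [-0.001, -0.0, -1.0]]
contact_force: [0.6, 0.8, -2.2]
grip_width: 0.669
finger_force: 25.0
```

```bash
python3 d.py .468 .0348 .045
```

```text
t 19.3 p [0.4695 0.0319 0.0645] yaw_y 82.85 grip 0.669 F [ 0.6  0.8 -2.2] 25.000056065618992
[0.468  0.0348 0.045 ] [0.0037 0.0053 0.039 ]
```

send_rows(
  deltas=[
    [[0.003, 0.005, 0.01], [0, 0, 0], 0.5],
    [[0.003, 0.005, 0.018], [0, 0, 0], 0.5],
    [[0.003, 0.005, 0.025], [0, 0, 0], 0.5],
    [[0.003, 0.005, 0.031], [0, 0, 0], 0.5],
    [[0.003, 0.005, 0.036], [0, 0, 0], 0.5],
    [[0.003, 0.005, 0.039], [0, 0, 0], 0.5],
    [[0.003, 0.005, 0.039], [0, 0, 0], 0.5],
    [[0.003, 0.005, 0.039], [0, 0, 0], 0.5],
  ],
)

```text
t: 19.97
eef_pos: [0.4677, 0.0356, 0.0444]
ee_rot: [[-0.992, 0.123, 0.0], [0.123, 0.992, -0.0], [-0.0, -0.0, -1.0]]
contact_force: [0.1, 0.5, -2.2]
grip_width: 0.665
finger_force: 25.0
```

```bash
python3 d.py .468 .0348 .044
```

```text
t 19.9667 p [0.4677 0.0356 0.0444] yaw_y 82.93 grip 0.665 F [ 0.1  0.5 -2.2] 24.999955259263515
[0.468  0.0348 0.044 ] [-0.0008 -0.0015  0.0008]
```

Not yet touching, so I'll lower a little more, watching the force.

send_rows(
  deltas=[
    [[0, -0.001, 0.001], [0, 0, 0], 0.5],
    [[0, -0.001, 0.002], [0, 0, 0], 0.5],
    [[0, -0.001, 0.003], [0, 0, 0], 0.5],
    [[0, -0.001, 0.003], [0, 0, 0], 0.5],
    [[0, -0.001, 0.003], [0, 0, 0], 0.5],
  ],
)

```text
t: 20.38
eef_pos: [0.4678, 0.0352, 0.0439]
ee_rot: [[-0.992, 0.123, 0.0], [0.123, 0.992, 0.0], [-0.0, 0.0, -1.0]]
contact_force: [-3.2, 0.5, 12.2]
grip_width: 0.672
finger_force: 25.0
```

Contact. Back off a hair, open and lift.

send_rows(
  deltas=[
    [[0, 0, -0.001], [0, 0, 0], 0.5],
    [[0, 0, -0.001], [0, 0, 0], 0.6],
    [[0, 0, -0.001], [0, 0, 0], 0.75],
    [[0, 0, -0.001], [0, 0, 0], 0.9],
    [[0, 0, -0.001], [0, 0, 0], 1],
    [[0, 0, -0.001], [0, 0, 0], 1],
    [[0, 0, -0.001], [0, 0, 0], 1],
    [[0, 0, -0.03], [0, 0, 0], 1],
    [[0, 0, -0.08], [0, 0, 0], 1],
    [[0, 0, -0.15], [0, 0, 0], 1],
  ],
)

```text
t: 21.22
eef_pos: [0.4657, 0.0348, 0.117]
ee_rot: [[-0.992, 0.123, -0.005], [0.123, 0.992, -0.001], [0.005, -0.002, -1.0]]
contact_force: [0.6, 1.0, 0.4]
grip_width: 0.997
finger_force: 0.0
```

send_rows(
  deltas=[
    [[0, 0, -0.08], [0, 0, 0], 1],
    [[0, 0, -0.16], [0, 0, 0], 1],
    [[0, 0, -0.24], [0, 0, 0], 1],
    [[0, 0, -0.26], [0, 0, 0], 1],
    [[0, 0, -0.26], [0, 0, 0], 1],
  ],
)

```text
t: 21.63
eef_pos: [0.4697, 0.0354, 0.251]
ee_rot: [[-0.992, 0.123, 0.007], [0.123, 0.992, 0.001], [-0.006, 0.002, -1.0]]
contact_force: [-0.1, 0.8, -0.7]
grip_width: 0.998
finger_force: 0.0
```

```bash
python3 d.py .4457 .4 .25
```

```text
t 21.6333 p [0.4697 0.0354 0.251 ] yaw_y 82.92 grip 0.998 F [-0.1  0.8 -0.7] 0.0
[0.4457 0.4    0.25  ] [0.1375 0.7178 0.0027]
```

send_rows(
  deltas=[
    [[0.137, 0.718, 0], [0, 0, 0], 1],
    [[0.137, 0.718, 0], [0, 0, 0], 1],
    [[0.137, 0.718, 0], [0, 0, 0], 1],
    [[0.137, 0.718, 0], [0, 0, 0], 1],
    [[0.137, 0.718, 0], [0, 0, 0], 1],
    [[0.137, 0.718, 0], [0, 0, 0], 1],
    [[0.137, 0.718, 0], [0, 0, 0], 1],
    [[0.137, 0.718, 0], [0, 0, 0], 1],
    [[0.137, 0.718, 0], [0, 0, 0], 1],
    [[0.137, 0.718, 0], [0, 0, 0], 1],
  ],
)

```text
t: 22.47
eef_pos: [0.4397, 0.4072, 0.2451]
ee_rot: [[-0.993, 0.114, -0.004], [0.114, 0.993, 0.002], [0.004, 0.002, -1.0]]
contact_force: [-0.6, -0.1, -0.0]
grip_width: 0.999
finger_force: 0.0
```

send_rows(
  deltas=[
    [[0, 0, 0], [0, 0, 0], 0.8],
    [[0, 0, 0], [0, 0, 0], 0.8],
    [[0, 0, 0], [0, 0, 0], 0.8],
  ],
)

```text
t: 22.72
eef_pos: [0.4442, 0.3977, 0.2467]
ee_rot: [[-0.992, 0.125, -0.001], [0.125, 0.992, -0.002], [0.001, -0.002, -1.0]]
contact_force: [0.6, -0.2, -0.9]
grip_width: 0.808
finger_force: 0.0
```

```bash
python3 d.py .4457 .4 .006; python3 -c "
from m import *
W=cloud(manip.camera('top'));print(cap(W,315,230,.135,.17),cap(W,358,234,.135,.17),cap(W,310,266,.05,.09))
W=cloud(manip.camera('side'));print(cap(W,340,255,.055,.08,30))
print(cap(W,310,250,.055,.08,20))"
```

```text
t 22.7167 p [0.4442 0.3977 0.2467] yaw_y 82.8 grip 0.808 F [ 0.6 -0.2 -0.9] 0.0
[0.4457 0.4    0.006 ] [-0.0028  0.0061  0.4814]
[568.9  19.7  16.2 568.1  20.8 152.1 122. ] [551.8 -95.8  17.3 551.3 -96.3 156.3 146. ] [466.8  36.4  30.1 466.6  35.6  67.2 388. ]
[511.9  39.3  54.9 484.1  39.   66.6 366. ]
[568.8  23.   24.1 566.4  37.4  67.  202. ]
```

send_rows(
  deltas=[
    [[-0.002, 0.004, 0.06], [0, 0, 0], 0.8],
    [[-0.002, 0.004, 0.13], [0, 0, 0], 0.8],
    [[-0.002, 0.004, 0.2], [0, 0, 0], 0.8],
    [[-0.002, 0.004, 0.26], [0, 0, 0], 0.8],
    [[-0.002, 0.004, 0.31], [0, 0, 0], 0.8],
    [[-0.002, 0.004, 0.35], [0, 0, 0], 0.8],
    [[-0.002, 0.004, 0.39], [0, 0, 0], 0.8],
    [[-0.002, 0.004, 0.42], [0, 0, 0], 0.8],
    [[-0.002, 0.004, 0.44], [0, 0, 0], 0.8],
    [[-0.002, 0.004, 0.44], [0, 0, 0], 0.8],
  ],
)

```text
t: 23.65
eef_pos: [0.4444, 0.3999, 0.0261]
ee_rot: [[-0.992, 0.124, -0.002], [0.124, 0.992, -0.002], [0.002, -0.003, -1.0]]
contact_force: [-0.7, 0.4, 0.2]
grip_width: 0.802
finger_force: 0.0
```

send_rows(
  deltas=[
    [[0, 0, 0], [0, 0, 0], 0.8],
    [[0, 0, 0], [0, 0, 0], 0.8],
  ],
)

```text
t: 23.82
eef_pos: [0.4458, 0.402, 0.029]
ee_rot: [[-0.992, 0.124, 0.001], [0.124, 0.992, 0.001], [-0.001, 0.001, -1.0]]
contact_force: [0.2, -0.8, 0.3]
grip_width: 0.802
finger_force: 0.0
```

```bash
python3 d.py .4457 .4 .006
```

```text
t 23.8167 p [0.4458 0.402  0.029 ] yaw_y 82.9 grip 0.802 F [ 0.2 -0.8  0.3] 0.0
[0.4457 0.4    0.006 ] [-0.0002 -0.004   0.046 ]
```

send_rows(
  deltas=[
    [[0, -0.003, 0.015], [0, 0, 0], 0.8],
    [[0, -0.003, 0.03], [0, 0, 0], 0.8],
    [[0, -0.003, 0.042], [0, 0, 0], 0.8],
    [[0, -0.003, 0.045], [0, 0, 0], 0.8],
    [[0, -0.003, 0.045], [0, 0, 0], 0.6],
    [[0, -0.003, 0.045], [0, 0, 0], 0.45],
    [[0, -0.003, 0.045], [0, 0, 0], 0.3],
    [[0, -0.003, 0.045], [0, 0, 0], 0.2],
    [[0, -0.003, 0.045], [0, 0, 0], 0.2],
    [[0, -0.003, 0.045], [0, 0, 0], 0.2],
  ],
  grip_force=12,
)

```text
t: 24.65
eef_pos: [0.445, 0.4003, 0.0056]
ee_rot: [[-0.992, 0.123, 0.0], [0.123, 0.992, 0.0], [-0.0, 0.0, -1.0]]
contact_force: [0.0, 0.4, 0.5]
grip_width: 0.382
finger_force: 12.0
```

send_rows(
  deltas=[
    [[0, 0, 0], [0, 0, 0], 0.2],
    [[0, 0, 0], [0, 0, 0], 0.2],
    [[0, 0, 0], [0, 0, 0], 0.2],
    [[0, 0, 0], [0, 0, 0], 0.2],
    [[0, 0, 0], [0, 0, 0], 0.2],
    [[0, 0, 0], [0, 0, 0], 0.2],
  ],
)

```text
t: 25.15
eef_pos: [0.445, 0.4003, 0.0056]
ee_rot: [[-0.992, 0.123, 0.0], [0.123, 0.992, 0.0], [-0.0, 0.0, -1.0]]
contact_force: [0.1, 0.3, 3.0]
grip_width: 0.381
finger_force: 12.0
```

```bash
python3 d.py .4457 .4 .25 .4533 -.0843 .25
```

```text
t 25.15 p [0.445  0.4003 0.0056] yaw_y 82.93 grip 0.381 F [0.1 0.3 3. ] 12.00020327232778
[0.4457 0.4    0.25  ] [-1.600e-03 -3.000e-04 -4.888e-01]
[ 0.4533 -0.0843  0.25  ] [-0.136  -0.9596 -0.489 ]
```

send_rows(
  deltas=[
    [[0, 0, -0.02], [0, 0, 0], 0.2],
    [[0, 0, -0.06], [0, 0, 0], 0.2],
    [[0, 0, -0.11], [0, 0, 0], 0.2],
    [[0, 0, -0.17], [0, 0, 0], 0.2],
    [[0, 0, -0.23], [0, 0, 0], 0.2],
    [[0, 0, -0.3], [0, 0, 0], 0.2],
    [[0, 0, -0.37], [0, 0, 0], 0.2],
    [[0, 0, -0.43], [0, 0, 0], 0.2],
    [[0, 0, -0.47], [0, 0, 0], 0.2],
    [[0, 0, -0.488], [0, 0, 0], 0.2],
  ],
)

```text
t: 25.98
eef_pos: [0.4459, 0.401, 0.2533]
ee_rot: [[-0.992, 0.123, 0.004], [0.123, 0.992, 0.004], [-0.003, 0.004, -1.0]]
contact_force: [-0.1, 0.3, -0.5]
grip_width: 0.382
finger_force: 12.0
```

send_rows(
  deltas=[
    [[-0.005, -0.03, 0], [0, 0, 0], 0.2],
    [[-0.012, -0.08, 0], [0, 0, 0], 0.2],
    [[-0.02, -0.14, 0], [0, 0, 0], 0.2],
    [[-0.03, -0.21, 0], [0, 0, 0], 0.2],
    [[-0.04, -0.28, 0], [0, 0, 0], 0.2],
    [[-0.05, -0.35, 0], [0, 0, 0], 0.2],
    [[-0.06, -0.42, 0], [0, 0, 0], 0.2],
    [[-0.07, -0.49, 0], [0, 0, 0], 0.2],
    [[-0.08, -0.56, 0], [0, 0, 0], 0.2],
    [[-0.09, -0.63, 0], [0, 0, 0], 0.2],
  ],
)

```text
t: 26.82
eef_pos: [0.4497, 0.0801, 0.2488]
ee_rot: [[-0.992, 0.123, -0.001], [0.123, 0.992, -0.0], [0.001, -0.001, -1.0]]
contact_force: [0.8, -0.7, -0.1]
grip_width: 0.377
finger_force: 12.0
```

send_rows(
  deltas=[
    [[-0.01, -0.07, 0], [0, 0, 0], 0.2],
    [[-0.02, -0.14, 0], [0, 0, 0], 0.2],
    [[-0.03, -0.21, 0], [0, 0, 0], 0.2],
    [[-0.037, -0.26, 0], [0, 0, 0], 0.2],
    [[-0.043, -0.3, 0], [0, 0, 0], 0.2],
    [[-0.046, -0.32, 0], [0, 0, 0], 0.2],
    [[-0.046, -0.329, 0], [0, 0, 0], 0.2],
    [[-0.046, -0.329, 0], [0, 0, 0], 0.2],
    [[-0.046, -0.329, 0], [0, 0, 0], 0.2],
    [[-0.046, -0.329, 0], [0, 0, 0], 0.2],
  ],
)

```text
t: 27.65
eef_pos: [0.4533, -0.0825, 0.2493]
ee_rot: [[-0.993, 0.121, -0.0], [0.121, 0.993, 0.001], [0.0, 0.0, -1.0]]
contact_force: [-0.1, 0.8, -0.9]
grip_width: 0.378
finger_force: 12.0
```

```bash
python3 d.py .4533 -.0843 .014
```

```text
t 27.65 p [ 0.4533 -0.0825  0.2493] yaw_y 83.06 grip 0.378 F [-0.1  0.8 -0.9] 12.000056491233408
[ 0.4533 -0.0843  0.014 ] [-0.0006 -0.0038  0.4705]
```

send_rows(
  deltas=[
    [[0, -0.003, 0.04], [0, 0, 0], 0.2],
    [[0, -0.003, 0.1], [0, 0, 0], 0.2],
    [[0, -0.003, 0.17], [0, 0, 0], 0.2],
    [[0, -0.003, 0.24], [0, 0, 0], 0.2],
    [[0, -0.003, 0.3], [0, 0, 0], 0.2],
    [[0, -0.003, 0.35], [0, 0, 0], 0.2],
    [[0, -0.003, 0.39], [0, 0, 0], 0.2],
    [[0, -0.003, 0.42], [0, 0, 0], 0.2],
    [[0, -0.003, 0.44], [0, 0, 0], 0.2],
    [[0, -0.003, 0.44], [0, 0, 0], 0.2],
  ],
)

```text
t: 28.48
eef_pos: [0.4522, -0.0843, 0.0279]
ee_rot: [[-0.993, 0.122, -0.003], [0.122, 0.993, 0.001], [0.003, 0.0, -1.0]]
contact_force: [-0.1, -0.2, 0.2]
grip_width: 0.375
finger_force: 12.0
```

send_rows(
  deltas=[
    [[0, 0, 0], [0, 0, 0], 0.2],
    [[0, 0, 0], [0, 0, 0], 0.2],
  ],
)

```text
t: 28.65
eef_pos: [0.4539, -0.0853, 0.0302]
ee_rot: [[-0.992, 0.123, 0.001], [0.123, 0.992, 0.0], [-0.001, 0.0, -1.0]]
contact_force: [0.5, -0.1, -0.4]
grip_width: 0.377
finger_force: 12.0
```

```bash
python3 d.py .4533 -.0843 .014
```

```text
t 28.65 p [ 0.4539 -0.0853  0.0302] yaw_y 82.95 grip 0.377 F [ 0.5 -0.1 -0.4] 11.999998174142092
[ 0.4533 -0.0843  0.014 ] [0.0015 0.0018 0.0324]
```

send_rows(
  deltas=[
    [[0.001, 0.0015, 0.01], [0, 0, 0], 0.2],
    [[0.001, 0.0015, 0.02], [0, 0, 0], 0.2],
    [[0.001, 0.0015, 0.027], [0, 0, 0], 0.2],
    [[0.001, 0.0015, 0.031], [0, 0, 0], 0.2],
    [[0.001, 0.0015, 0.032], [0, 0, 0], 0.2],
    [[0.001, 0.0015, 0.032], [0, 0, 0], 0.2],
    [[0.001, 0.0015, 0.032], [0, 0, 0], 0.2],
  ],
)

```text
t: 29.23
eef_pos: [0.4526, -0.0847, 0.0135]
ee_rot: [[-0.992, 0.123, -0.0], [0.123, 0.992, 0.0], [0.0, 0.0, -1.0]]
contact_force: [-1.4, 0.5, 4.1]
grip_width: 0.38
finger_force: 12.0
```

send_rows(
  deltas=[
    [[0, 0, 0], [0, 0, 0], 0.4],
    [[0, 0, 0], [0, 0, 0], 0.55],
    [[0, 0, 0], [0, 0, 0], 0.7],
    [[0, 0, 0], [0, 0, 0], 0.8],
    [[0, 0, 0], [0, 0, 0], 0.8],
    [[0, 0, 0], [0, 0, 0], 0.8],
    [[0, 0, 0], [0, 0, 0], 0.8],
  ],
)

```text
t: 29.82
eef_pos: [0.4527, -0.0847, 0.0134]
ee_rot: [[-0.992, 0.123, -0.0], [0.123, 0.992, 0.0], [0.0, -0.0, -1.0]]
contact_force: [0.8, 0.0, 0.7]
grip_width: 0.792
finger_force: 0.0
```

send_rows(
  deltas=[
    [[0, 0, -0.03], [0, 0, 0], 0.8],
    [[0, 0, -0.08], [0, 0, 0], 0.8],
    [[0, 0, -0.15], [0, 0, 0], 0.8],
    [[0, 0, -0.22], [0, 0, 0], 0.8],
    [[0, 0, -0.29], [0, 0, 0], 0.8],
    [[0, 0, -0.36], [0, 0, 0], 0.8],
    [[0, 0, -0.43], [0, 0, 0], 0.9],
    [[0, 0, -0.47], [0, 0, 0], 1],
    [[0, 0, -0.47], [0, 0, 0], 1],
  ],
)

```text
t: 30.57
eef_pos: [0.4553, -0.0851, 0.2527]
ee_rot: [[-0.992, 0.123, 0.008], [0.123, 0.992, -0.0], [-0.008, 0.001, -1.0]]
contact_force: [-0.4, -1.0, 0.0]
grip_width: 0.991
finger_force: 0.0
```

```bash
python3 d.py .5480 .3770 .25
```

```text
t 30.5667 p [ 0.4553 -0.0851  0.2527] yaw_y 82.91 grip 0.991 F [-0.4 -1.   0. ] 0.0
[0.548 0.377 0.25 ] [-0.0699  0.94    0.0069]
```

send_rows(
  deltas=[
    [[-0.07, 0.94, 0], [0, 0, 0], 1],
    [[-0.07, 0.94, 0], [0, 0, 0], 1],
    [[-0.07, 0.94, 0], [0, 0, 0], 1],
    [[-0.07, 0.94, 0], [0, 0, 0], 1],
    [[-0.07, 0.94, 0], [0, 0, 0], 1],
    [[-0.07, 0.94, 0], [0, 0, 0], 1],
    [[-0.07, 0.94, 0], [0, 0, 0], 1],
    [[-0.07, 0.94, 0], [0, 0, 0], 1],
    [[-0.07, 0.94, 0], [0, 0, 0], 1],
    [[-0.07, 0.94, 0], [0, 0, 0], 1],
  ],
)

```text
t: 31.4
eef_pos: [0.534, 0.3255, 0.2469]
ee_rot: [[-0.992, 0.123, -0.002], [0.123, 0.992, -0.001], [0.002, -0.001, -1.0]]
contact_force: [0.8, -0.2, 0.2]
grip_width: 0.997
finger_force: 0.0
```

send_rows(
  deltas=[
    [[-0.01, 0.14, 0], [0, 0, 0], 1],
    [[-0.01, 0.14, 0], [0, 0, 0], 1],
    [[-0.01, 0.14, 0], [0, 0, 0], 1],
    [[-0.01, 0.14, 0], [0, 0, 0], 1],
    [[-0.01, 0.14, 0], [0, 0, 0], 1],
  ],
)

```text
t: 31.82
eef_pos: [0.548, 0.3912, 0.2471]
ee_rot: [[-0.992, 0.124, -0.001], [0.124, 0.992, -0.002], [0.001, -0.002, -1.0]]
contact_force: [-0.1, -0.8, -0.0]
grip_width: 1.0
finger_force: 0.0
```

```bash
python3 d.py .5480 .377 .25; python3 -c "
from m import *
W=cloud(manip.camera('top'));print(cap(W,315,230,.135,.17),cap(W,358,234,.135,.17),cap(W,310,266,.05,.09),cap(W,352,272,.04,.09,15))
c=manip.camera('side');W=cloud(c);print(cap(W,314,394,.012,.03));save('side2.png',c['image'])"
```

```text
t 31.8167 p [0.548  0.3912 0.2471] yaw_y 82.88 grip 1.0 F [-0.1 -0.8 -0. ] 0.0
[0.548 0.377 0.25 ] [-0.0035 -0.0281 -0.0058]
[568.2  20.2  15.9 567.8  20.8 151.6 124. ] [551.3 -96.2  17.  550.9 -96.3 157.  146. ] [466.5  36.1  30.  466.5  35.6  67.1 387. ] [454.1 -83.8  16.5 453.7 -83.3  50.1 104. ]
[547.4 376.4  30.6 547.8 377.9  15.4 808. ]
```

View pics/side2.png

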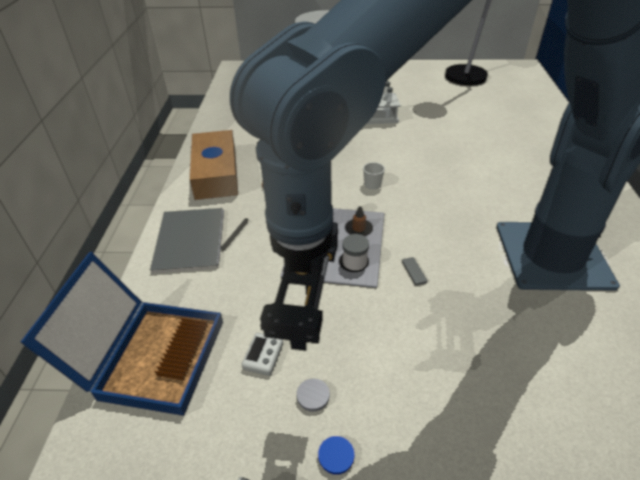

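The jar (355,255) and dropper bottle (360,222) stand on the front pads, and the grey dish is free at (314,394). The beaker at (373,178) is unmoved.

send_rows(
  deltas=[
    [[-0.002, -0.014, 0], [0, 0, 0], 1],
    [[-0.003, -0.028, 0.04], [0, 0, 0], 1],
    [[-0.003, -0.028, 0.11], [0, 0, 0], 1],
    [[-0.003, -0.028, 0.18], [0, 0, 0], 1],
    [[-0.003, -0.028, 0.25], [0, 0, 0], 1],
    [[-0.003, -0.028, 0.31], [0, 0, 0], 1],
    [[-0.003, -0.028, 0.36], [0, 0, 0], 1],
    [[-0.003, -0.028, 0.4], [0, 0, 0], 1],
    [[-0.003, -0.028, 0.43], [0, 0, 0], 1],
    [[-0.003, -0.028, 0.43], [0, 0, 0], 1],
  ],
)

```text
t: 32.75
eef_pos: [0.5464, 0.376, 0.0305]
ee_rot: [[-0.992, 0.124, -0.004], [0.124, 0.992, -0.003], [0.003, -0.004, -1.0]]
contact_force: [0.2, -0.3, 0.7]
grip_width: 1.0
finger_force: 0.0
```

send_rows(
  deltas=[
    [[0, 0, 0], [0, 0, 0], 1],
    [[0, 0, 0], [0, 0, 0], 1],
    [[0, 0, 0], [0, 0, 0], 1],
  ],
)

```text
t: 33.0
eef_pos: [0.5491, 0.3792, 0.0353]
ee_rot: [[-0.992, 0.123, 0.002], [0.123, 0.992, 0.002], [-0.002, 0.002, -1.0]]
contact_force: [0.5, -0.0, 0.4]
grip_width: 1.0
finger_force: 0.0
```

```bash
python3 d.py .5478 .377 .0025
```

```text
t 33.0 p [0.5491 0.3792 0.0353] yaw_y 82.91 grip 1.0 F [ 0.5 -0.   0.4] 0.0
[0.5478 0.377  0.0025] [ 0.0022 -0.0048  0.0656]
```

send_rows(
  deltas=[
    [[0.001, -0.003, 0.01], [0, 0, 0], 1],
    [[0.002, -0.004, 0.02], [0, 0, 0], 1],
    [[0.002, -0.004, 0.03], [0, 0, 0], 1],
    [[0.002, -0.004, 0.04], [0, 0, 0], 1],
    [[0.002, -0.004, 0.047], [0, 0, 0], 1],
    [[0.002, -0.004, 0.053], [0, 0, 0], 1],
    [[0.002, -0.004, 0.058], [0, 0, 0], 1],
    [[0.002, -0.004, 0.06], [0, 0, 0], 1],
    [[0.002, -0.004, 0.06], [0, 0, 0], 1],
    [[0.002, -0.004, 0.06], [0, 0, 0], 1],
  ],
)

```text
t: 33.83
eef_pos: [0.5468, 0.3767, 0.0035]
ee_rot: [[-0.992, 0.123, 0.0], [0.123, 0.992, 0.0], [-0.0, 0.0, -1.0]]
contact_force: [1.0, 0.8, 0.6]
grip_width: 1.002
finger_force: 0.0
```

```bash
python3 d.py .5478 .377 .0025
```

```text
t 33.8333 p [0.5468 0.3767 0.0035] yaw_y 82.92 grip 1.002 F [1.  0.8 0.6] 0.0
[0.5478 0.377  0.0025] [-0.0019  0.0008  0.002 ]
```

Good height; close gently.

send_rows(
  deltas=[
    [[-0.001, 0.001, 0.001], [0, 0, 0], 0.85],
    [[-0.001, 0.001, 0.001], [0, 0, 0], 0.75],
    [[-0.001, 0.001, 0.001], [0, 0, 0], 0.65],
    [[-0.001, 0.001, 0.001], [0, 0, 0], 0.55],
    [[-0.001, 0.001, 0.001], [0, 0, 0], 0.55],
    [[-0.001, 0.001, 0.001], [0, 0, 0], 0.55],
    [[-0.001, 0.001, 0.001], [0, 0, 0], 0.55],
    [[-0.001, 0.001, 0.001], [0, 0, 0], 0.55],
    [[-0.001, 0.001, 0.001], [0, 0, 0], 0.55],
  ],
  grip_force=15,
)

```text
t: 34.58
eef_pos: [0.5473, 0.3771, 0.003]
ee_rot: [[-0.992, 0.123, 0.0], [0.123, 0.992, -0.0], [-0.0, -0.0, -1.0]]
contact_force: [-0.2, -0.5, 0.8]
grip_width: 0.67
finger_force: 15.0
```

send_rows(
  deltas=[
    [[0, 0, -0.01], [0, 0, 0], 0.55],
    [[0, 0, -0.03], [0, 0, 0], 0.55],
    [[0, 0, -0.06], [0, 0, 0], 0.55],
    [[0, 0, -0.11], [0, 0, 0], 0.55],
    [[0, 0, -0.16], [0, 0, 0], 0.55],
    [[0, 0, -0.21], [0, 0, 0], 0.55],
    [[0, 0, -0.27], [0, 0, 0], 0.55],
    [[0, 0, -0.34], [0, 0, 0], 0.55],
    [[0, 0, -0.41], [0, 0, 0], 0.55],
    [[0, 0, -0.45], [0, 0, 0], 0.55],
  ],
)

```text
t: 35.42
eef_pos: [0.5487, 0.378, 0.2341]
ee_rot: [[-0.992, 0.123, 0.005], [0.123, 0.992, 0.004], [-0.005, 0.005, -1.0]]
contact_force: [0.6, 0.3, -0.9]
grip_width: 0.675
finger_force: 15.0
```

```bash
python3 d.py .4667 .0355 .25;python3 - <<'E'
from h import *
save('w2.png',manip.camera('wrist')['image'])
E
```

```text
t 35.4167 p [0.5487 0.378  0.2341] yaw_y 82.92 grip 0.675 F [ 0.6  0.3 -0.9] 14.999844431877136
[0.4667 0.0355 0.25  ] [ 0.078  -0.6999 -0.0354]
```

View pics/w2.png

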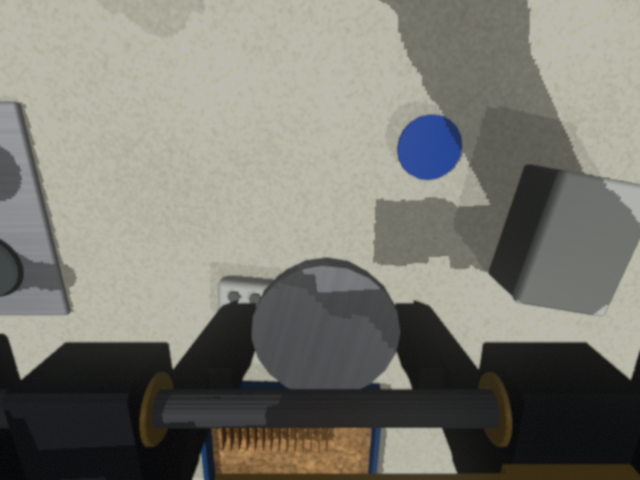

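The dish is held level between the fingertips at (325,325).

send_rows(
  deltas=[
    [[0.005, -0.04, -0.01], [0, 0, 0], 0.55],
    [[0.011, -0.1, -0.02], [0, 0, 0], 0.55],
    [[0.019, -0.17, -0.03], [0, 0, 0], 0.55],
    [[0.027, -0.24, -0.03], [0, 0, 0], 0.55],
    [[0.035, -0.31, -0.03], [0, 0, 0], 0.55],
    [[0.043, -0.38, -0.03], [0, 0, 0], 0.55],
    [[0.05, -0.45, -0.03], [0, 0, 0], 0.55],
    [[0.058, -0.52, -0.03], [0, 0, 0], 0.55],
    [[0.066, -0.59, -0.03], [0, 0, 0], 0.55],
    [[0.073, -0.65, -0.03], [0, 0, 0], 0.55],
  ],
)

```text
t: 36.3
eef_pos: [0.4702, 0.0567, 0.2441]
ee_rot: [[-0.992, 0.124, 0.001], [0.124, 0.992, 0.0], [-0.001, 0.0, -1.0]]
contact_force: [-0.1, -1.0, -0.7]
grip_width: 0.673
finger_force: 15.0
```

send_rows(
  deltas=[
    [[0.004, -0.03, 0], [0, 0, 0], 0.55],
    [[0.005, -0.047, 0], [0, 0, 0], 0.55],
    [[0.005, -0.047, 0], [0, 0, 0], 0.55],
    [[0.005, -0.047, 0.05], [0, 0, 0], 0.55],
    [[0.005, -0.047, 0.11], [0, 0, 0], 0.55],
    [[0.005, -0.047, 0.17], [0, 0, 0], 0.55],
    [[0.005, -0.047, 0.22], [0, 0, 0], 0.55],
    [[0.005, -0.047, 0.25], [0, 0, 0], 0.55],
    [[0.005, -0.047, 0.27], [0, 0, 0], 0.55],
    [[0.005, -0.047, 0.27], [0, 0, 0], 0.55],
  ],
)

```text
t: 37.13
eef_pos: [0.4649, 0.0374, 0.1065]
ee_rot: [[-0.993, 0.121, -0.003], [0.121, 0.993, 0.0], [0.003, -0.0, -1.0]]
contact_force: [0.2, 0.7, -0.3]
grip_width: 0.672
finger_force: 15.0
```

send_rows(
  deltas=[
    [[0, 0, 0], [0, 0, 0], 0.55],
    [[0, 0, 0], [0, 0, 0], 0.55],
    [[0, 0, 0], [0, 0, 0], 0.55],
  ],
)

```text
t: 37.38
eef_pos: [0.4667, 0.0365, 0.109]
ee_rot: [[-0.992, 0.123, 0.002], [0.123, 0.992, 0.001], [-0.002, 0.001, -1.0]]
contact_force: [0.0, -0.2, -0.6]
grip_width: 0.675
finger_force: 15.0
```

```bash
python3 d.py .4667 .0355 .0715; python3 -c "
from m import *
W=cloud(manip.camera('side'))
print(cap(W,355,245,.05,.07,25))"
```

```text
t 37.3833 p [0.4667 0.0365 0.109 ] yaw_y 82.94 grip 0.675 F [ 0.  -0.2 -0.6] 14.999908804893494
[0.4667 0.0355 0.0715] [-0.0002 -0.0021  0.0751]
[466.7  37.8  30.7 466.3  48.9  66.3 413. ]
```

send_rows(
  deltas=[
    [[0, -0.001, 0.015], [0, 0, 0], 0.55],
    [[0, -0.001, 0.03], [0, 0, 0], 0.55],
    [[0, -0.001, 0.043], [0, 0, 0], 0.55],
    [[0, -0.001, 0.054], [0, 0, 0], 0.55],
    [[0, -0.001, 0.063], [0, 0, 0], 0.55],
    [[0, -0.001, 0.069], [0, 0, 0], 0.55],
    [[0, -0.001, 0.072], [0, 0, 0], 0.55],
    [[0, -0.001, 0.073], [0, 0, 0], 0.55],
    [[0, -0.001, 0.073], [0, 0, 0], 0.55],
    [[0, -0.001, 0.073], [0, 0, 0], 0.55],
  ],
)

```text
t: 38.27
eef_pos: [0.4657, 0.0356, 0.0716]
ee_rot: [[-0.992, 0.123, 0.0], [0.123, 0.992, 0.0], [-0.0, 0.0, -1.0]]
contact_force: [0.6, -0.2, 0.0]
grip_width: 0.672
finger_force: 15.0
```

```bash
python3 d.py .4667 .0355 .0715
```

```text
t 38.2667 p [0.4657 0.0356 0.0716] yaw_y 82.93 grip 0.672 F [ 0.6 -0.2  0. ] 15.000025480985641
[0.4667 0.0355 0.0715] [-0.0019  0.      0.0002]
```

send_rows(
  deltas=[
    [[-0.001, 0, 0.0007], [0, 0, 0], 0.55],
    [[-0.001, 0, 0.0007], [0, 0, 0], 0.55],
    [[-0.001, 0, 0.0007], [0, 0, 0], 0.7],
    [[-0.001, 0, 0.0007], [0, 0, 0], 0.8],
    [[-0.001, 0, 0.0007], [0, 0, 0], 0.9],
    [[-0.001, 0, 0.0007], [0, 0, 0], 1],
    [[-0.001, 0, 0.0007], [0, 0, 0], 1],
    [[-0.001, 0, 0.0007], [0, 0, 0], 1],
    [[-0.001, 0, 0.0007], [0, 0, 0], 1],
  ],
)

```text
t: 39.02
eef_pos: [0.4661, 0.0355, 0.0711]
ee_rot: [[-0.992, 0.123, 0.0], [0.123, 0.992, -0.0], [-0.0, -0.0, -1.0]]
contact_force: [-0.2, 0.9, 0.2]
grip_width: 0.996
finger_force: 0.0
```

send_rows(
  deltas=[
    [[0, 0, -0.02], [0, 0, 0], 1],
    [[0, 0, -0.06], [0, 0, 0], 1],
    [[0, 0, -0.12], [0, 0, 0], 1],
    [[0, 0, -0.19], [0, 0, 0], 1],
    [[0, 0, -0.26], [0, 0, 0], 1],
    [[0, 0, -0.33], [0, 0, 0], 1],
    [[0, 0, -0.36], [0, 0, 0], 1],
    [[0, 0, -0.36], [0, 0, 0], 1],
  ],
)

```text
t: 39.68
eef_pos: [0.4684, 0.0358, 0.2556]
ee_rot: [[-0.992, 0.123, 0.008], [0.123, 0.992, 0.002], [-0.007, 0.003, -1.0]]
contact_force: [-0.7, -0.4, -0.0]
grip_width: 0.991
finger_force: 0.0
```

send_rows(
  deltas=[
    [[0, 0.06, 0], [0, 0, 0], 1],
    [[0, 0.13, 0], [0, 0, 0], 1],
    [[0, 0.2, 0], [0, 0, 0], 1],
    [[0, 0.27, 0], [0, 0, 0], 1],
    [[0, 0.34, 0], [0, 0, 0], 1],
    [[0, 0.41, 0], [0, 0, 0], 1],
    [[0, 0.48, 0], [0, 0, 0], 1],
    [[0, 0.54, 0], [0, 0, 0], 1],
    [[0, 0.56, 0], [0, 0, 0], 1],
    [[0, 0.56, 0], [0, 0, 0], 1],
  ],
)

```text
t: 40.52
eef_pos: [0.4993, 0.3162, 0.2501]
ee_rot: [[-0.993, 0.119, -0.002], [0.119, 0.993, 0.0], [0.002, 0.0, -1.0]]
contact_force: [0.5, -0.9, -0.0]
grip_width: 0.997
finger_force: 0.0
```

```bash
python3 d.py; python3 -c "
from m import *
c=manip.camera('top');W=cloud(c);print(cap(W,315,230,.135,.17),cap(W,358,234,.135,.17),cap(W,310,266,.075,.1),cap(W,352,272,.04,.09,15),cap(W,425,287,.03,.07));save('top3.png',c['image'])
c=manip.camera('side');W=cloud(c);print(cap(W,355,242,.078,.095,20),cap(W,355,250,.055,.07,24),cap(W,373,175,.04,.07));save('side3.png',c['image'])"
```

```text
t 40.5167 p [0.4993 0.3162 0.2501] yaw_y 83.18 grip 0.997 F [ 0.5 -0.9 -0. ] 0.0
[568.8  19.6  16.2 567.9  20.8 151.8 123. ] [551.7 -95.9  17.  551.3 -96.2 156.2 147. ] [467.3  36.6  29.9 467.6  37.8  82.9 383. ] [453.7 -83.8  16.5 452.6 -82.6  50.7 106. ] [ 410.2 -277.8   30.3  412.5 -289.4   49.9  140. ]
[455.7  38.9  29.4 449.7  42.4  83.1 137. ] [449.   50.2  20.8 449.1  59.6  63.8  68. ] [ 410.  -276.3   31.4  398.3 -284.3   49.2  120. ]
```

View pics/side3.png

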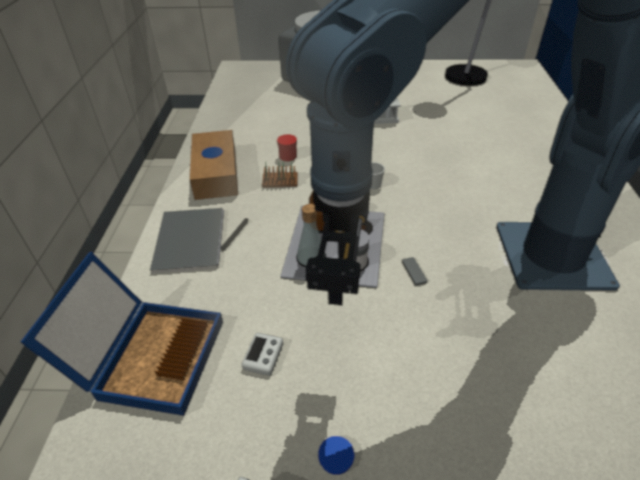

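The side view is blocked by the arm at (340,200). The top-camera fit puts the dish within 1 mm of the jar's centre at the right height, and everything else on its pad.

send_rows(
  deltas=[
    [[0, 0, 0], [0, 0, 0], 1],
    [[0, 0, 0], [0, 0, 0], 1],
    [[0, 0, 0], [0, 0, 0], 1],
    [[0, 0, 0], [0, 0, 0], 1],
  ],
)

```text
t: 40.95
eef_pos: [0.5008, 0.3124, 0.2513]
ee_rot: [[-0.992, 0.125, 0.0], [0.125, 0.992, -0.0], [-0.0, -0.0, -1.0]]
contact_force: [-0.4, -0.1, 0.2]
grip_width: 0.999
finger_force: 0.0
```

```bash
python3 -c "
from plant import manip
print(manip.job_done())"
```

```text
the job is handed in; nothing more can be done
None
```

The job is handed in at 41 s, and no verdict came back: by my last camera measurements the two bottles, flask and jar are within about 3 mm of their pad centres, the dish is within about 1 mm of the jar's centre, and the beaker has not moved.

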